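# Move the battery pack from its charger to the wardrobe lamp

## Task

The battery pack on the charger is full. Press down the charger's catch so that the pack springs free, draw it out of the slideway, and slide it into the slideway of the wardrobe lamp until the lamp's catch clicks up behind it and holds it; the lamp is adjustable, so feel for the click and stop there. Do not wrench the pack or ram it against the lamp's end stop, leave the other things on the shelf where they are, and let go at the end.

Things in the scene. Friction and masses are not known exactly. Their poses are not given: they have to be found in the camera images.
- pack_center (a point): Centre (half-way up) of the black battery pack: flange 100 x 62 x 8 mm below, body 100 x 42 mm above it, 50 mm high in all, 240 to 375 g. x along its 100 mm length, z up; both ends are alike. It starts seated in the charger. Grip the 42 mm wide body across its sides, above the slideway's lips.
- charger: Charger, left or right: a fixed grey slideway, 133 mm deep, with a plain block 85 mm wide, 42 mm high behind it. Origin on the shelf under the middle of the slideway's mouth; x points into the slideway, y to its left. Smooth floor 14 mm above the shelf; it begins 45 mm before the mouth as an open porch with flared guides 24 mm high, all within 45 mm of the midline.
- charger_press (a point): Middle of the charger catch's press pad, 22 mm before the mouth, 13 mm above the shelf: a flat steel tongue 28 mm wide between the two floor strips of the porch, from 45 mm before the mouth to 5 mm inside it. Press it with shut fingers.
- charger_catch (a joint): How far the charger's catch is down (m): 0 up, stop at 0.009. The tongue's tooth stands 6.5 mm above the floor: ramp from 5 to 26 mm inside the mouth, upright face at 30 mm that holds the pack's near end. Some 4 to 10 N pushes it down; past 6.5 mm the plunger throws the pack about 14 mm towards the mouth, where it stays lying over the tooth. Springs up when let go.
- charger_seat (a point): Where the pack's centre is when seated in the charger: 80 mm inside the mouth, 39 mm above the shelf; axes as charger. A spring plunger at the inner end pushes the pack towards the mouth with 5 to 7 N, over the last 14 mm of its travel.
- lamp: Wardrobe lamp, on the other side: a fixed grey slideway, empty, with a white tube light 206 mm wide, 54 mm high across its far end (180 to 223 mm behind the mouth). Origin on the shelf under the middle of the slideway's mouth; x points into the slideway, y to its left. Floor, porch and cross-section are as on the charger, but it is 163 mm deep.
- lamp_mouth (a point): Middle of the lamp slideway's mouth at floor height (14 mm above the shelf); axes as lamp. From here, walls 64.5 mm apart run inwards with lips over the pack's flange: 10 mm clear under the lips, with a raised lead-in on the first 14 mm; 48 mm between lips; tops 28 mm above the shelf, 31.5 mm at the lead-in. Half-way up, the pack's centre is 25 mm above this floor.
- lamp_catch (a joint): How far the lamp's catch is down (m): 0 up, stop 0.009. Tongue, tooth, plunger and rigid end stop are as on the charger but stand together 0 to 30 mm farther in, differently each time: pack's centre 80 to 110 mm inside the mouth when it clicks. The pack pushes the tooth down itself, some 8 to 18 N of push with the plunger; the tooth then springs up behind it; 3 mm on, the stop resists.
Not all that is in view belongs to the job. Of the things that look like the part that bears pack_center, the largest one is meant.

How it is judged:
By the outcome, as a careful person would: the job done as asked, in the order asked, and still so for the second after the job is handed in, with the robot touching nothing.
It also fails if it takes over 58 s, if anything falls off the work surface, if the arm or the gripper's body presses on something with over 40 N, if the wrist force passes 120 N, or if a joint passes its speed limit or range.

## Robot

A 6-joint arm with a two-finger parallel gripper is mounted at the origin on the work surface. World frame = base frame: x ahead of the robot, y to its left, z up, the work surface at z = 0. Lengths are in m, angles in rad, forces in N, time in s.
With the tool pointing down it reaches from about 0.3 to 0.75 m from the base axis. Payload 8.5 kg.
Tool frame: the origin (TCP) lies midway between the tips of the shut fingers; the grasp point (between the pads) lies 19 mm behind it (grip_point_offset is the distance from the TCP to the grasp point, in m); z points along the fingers, y is the direction in which the jaws open and shut (so a half turn about z gives the same grasp; the last joint's range is limited). The gripper opens to 85 mm and grips with 20 to 120 N. Pads are 22 mm wide; open, the fingers measure 114 mm over their backs; the gripper's body (76 mm by 85 mm) begins 54 mm behind the grasp point. The pads swing forward as they close: fully open they stand 13 mm farther back than shut.
Start: joints at [0.908, 0.381, 1.297, -0, 1.464, -0.215], TCP at [0.238, 0.496, 0.231] pointing down, gripper open.
Joint ranges: [-3.11, 3.11], [-0.89, 2.33], [0.22, 2.48], [-1.42, 4.56], [0.17, 2.85], [-2.88, 2.88]. Speed limits (rad/s): [2.39, 2.39, 3.14, 3.14, 3.14, 3.14].

## Interface

Orientations are given as a 3x3 rotation matrix whose columns are the frame's x, y, z axes.
In Python, from bench import observe, camera, finish_job, grip_point_offset gives the robot as it stands.
- The arm moves only by the tool jog_arm, never from a script. Its argument "rows" is a list of rows, each a list of 7 numbers: the shift along the world's x, y, z in m, then the turn, a rotation vector about the world's x, y, z in units of 5 degrees (1.0 is 5 degrees), then the gripper's target within -1 to 1 (fully open at 1, half-way at 0, shut at -1). In form: [[dx, dy, dz, wx, wy, wz, claw], ...]. A call has exactly 8 rows; each row shifts and turns the commanded pose from where the row before left it; what a row does not reach is not made up. A row lasts 1/12 s, in which the tool goes at most 41.7 mm and 7.16 degrees, less where a joint would pass 70% of its speed; a pose out of reach is approached as far as the arm can. A call with a gripper value outside its range is refused whole. The fingers move at their own pace and stop on an object; "grip_force" is the grip in N (left out, the last holds). Time passes only in rows, so rows that do not move let the fingers close, or fill a call up. It gives the time, the measured TCP pose, the force and the opening at its end, in the units of the state.
- observe(): the state, without advancing time (a new reading comes with each control period).
- camera(name): name is "scene" or "top" or "wrist"; returns a dict with "color" (480x640x3 uint8, red, green, blue), "fx", "fy", "cx", "cy" (pixels), "rvec" (rotation vector, rad) and "tvec" (3), from world to camera coordinates, as OpenCV has them. Camera axes: x right, y down, z forward; pixel columns grow to the right and rows downward; lengths in m; the calibration is good to about 2 mm. A picture is of the moment at which its call begins. There is no depth.
- finish_job(): hands the job in, once; it reports no verdict.
The state is a dict: "time": time; "joint_pos": joint angles; "joint_velocities": joint speeds; "tau": joint torques, N m; "eef_pos": TCP position; "tool_rot": TCP orientation; "force": force on the tool from outside, world axes, zero at the start; "wrist_torque": the same for the moment, N m; "gripper_width": opening from 0.0 (shut) to 1.0 (fully open).
Only numpy, scipy, OpenCV 4.12 (cv2) and the standard library are available. Lean on these libraries where they do the work, as an engineer would, in place of code of your own. Each camera call takes 0.05 s, during which the arm holds its last target. There are 200 camera calls.

## Working session

There is one attempt and no reset: what is moved stays moved. The work goes in short steps, Python scripts to look and compute and a tool call to move; the robot and the scene stay as the last step left them, time stands still between calls to the robot, and variables do not carry over. Pictures are saved under pics/ and viewed, about 8 in all and at most 12, crops included, and the job is handed in when it is done.

Besides the shell and the picture viewer there is one more tool, called after "Emit:" by a JSON object that holds its "op" and its "data". jog_arm: Moves the arm, as the interface text tells. Its arguments: {"type":"object","properties":{"rows":{"type":"array","items":{"type":"array","items":{"type":"number"}}},"grip_force":{"type":"number"}},"required":["rows"]}

```bash
mkdir -p pics
cat > h.py <<'E'
import numpy as np,cv2
from bench import observe,camera,finish_job,grip_point_offset
def cam(n,f=None):
    c=camera(n)
    if f: cv2.imwrite('pics/'+f,cv2.cvtColor(c['color'],cv2.COLOR_RGB2BGR))
    np.savez(''+n+'.npz',**c); return c
def load(n): return dict(np.load(''+n+'.npz'))
def ray(c,uv,z):
    R,_=cv2.Rodrigues(np.array(c['rvec'],float));t=np.array(c['tvec'],float).ravel()
    o=-R.T@t; d=R.T@np.array([(uv[0]-c['cx'])/c['fx'],(uv[1]-c['cy'])/c['fy'],1])
    return o+d*(z-o[2])/d[2]
def proj(c,p):
    K=np.array([[c['fx'],0,c['cx']],[0,c['fy'],c['cy']],[0,0,1]],float)
    return cv2.projectPoints(np.array(p,float).reshape(-1,3),np.array(c['rvec'],float),np.array(c['tvec'],float),K,None)[0].reshape(-1,2)
E
python3 - <<'E'
from h import *
cam('top','top1.png');cam('scene','scene1.png')
s=observe();print(s,grip_point_offset)
c=load('top');R,_=cv2.Rodrigues(c['rvec']);print(-R.T@c['tvec'].ravel(),R,c['fx'])
E
```

```text
{'time': 0.1, 'joint_pos': array([ 9.07688447e-01,  3.81131218e-01,  1.29820008e+00, -3.63280125e-07,
        1.46361877e+00, -2.15325709e-01]), 'joint_velocities': array([ 0.00016143, -0.00174815, -0.00276228, -0.00159672,  0.00060964,
        0.000616  ]), 'tau': array([ 3.48498099e-03, -4.49214041e+01, -2.31657869e+01, -1.50414535e-04,
        3.65820917e-03, -2.81418085e-05]), 'eef_pos': array([0.23796994, 0.49554138, 0.23076704]), 'tool_rot': array([[-9.01409462e-01,  4.32966839e-01, -8.35296292e-04],
       [ 4.32967548e-01,  9.01408874e-01, -1.06997566e-03],
       [ 2.89679511e-04, -1.32614237e-03, -9.99999079e-01]]), 'force': array([-0.77204156,  0.31762543,  0.03475838]), 'wrist_torque': array([ 0.00214022,  0.00257622, -0.02286412]), 'gripper_width': 1.0029915025499376} 0.0187
[0.35278288 0.01907163 0.87519104] [[ 0.10994258 -0.99393667 -0.00159036]
 [-0.97096038 -0.10705876 -0.21394944]
 [ 0.21248193  0.02506633 -0.97684344]] 452.72247512158265
```

View pics/top1.png

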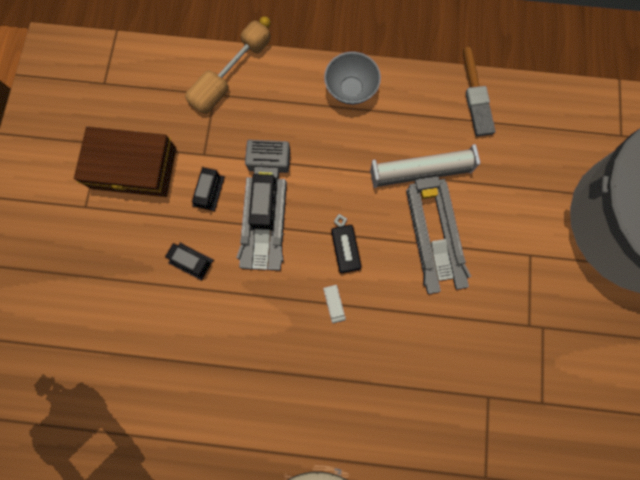

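View pics/scene1.png

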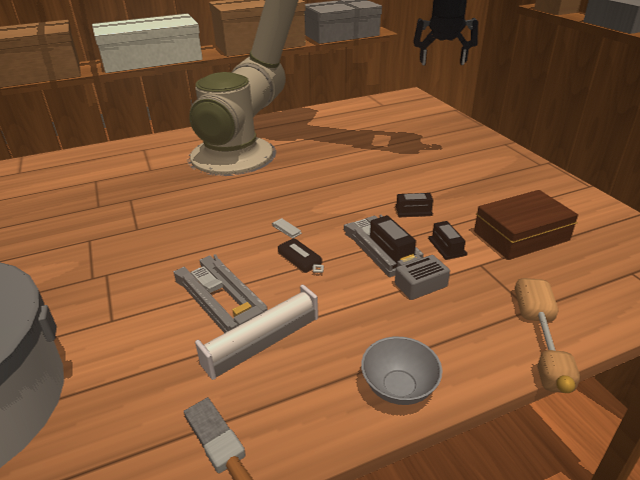

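The top view shows three pack-like things: (263,198) in the grey charger, (207,188) and (190,260) lying loose. The one in the charger is the largest and is seated, so it fits. The lamp is at about (440,235), with its tube at (425,166). I'll check this in an enlarged crop.

Run:
```python
from h import *
im=cv2.imread('pics/top1.png')
a=cv2.resize(im[130:280,170:300],None,fx=4,fy=4,interpolation=cv2.INTER_CUBIC)[:600]
b=cv2.resize(im[150:300,400:470],None,fx=4,fy=4,interpolation=cv2.INTER_CUBIC)[:600]
cv2.imwrite('pics/crop1.png',np.hstack([a,b])[:, :800])
```

```text
(no output)
```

View pics/crop1.png

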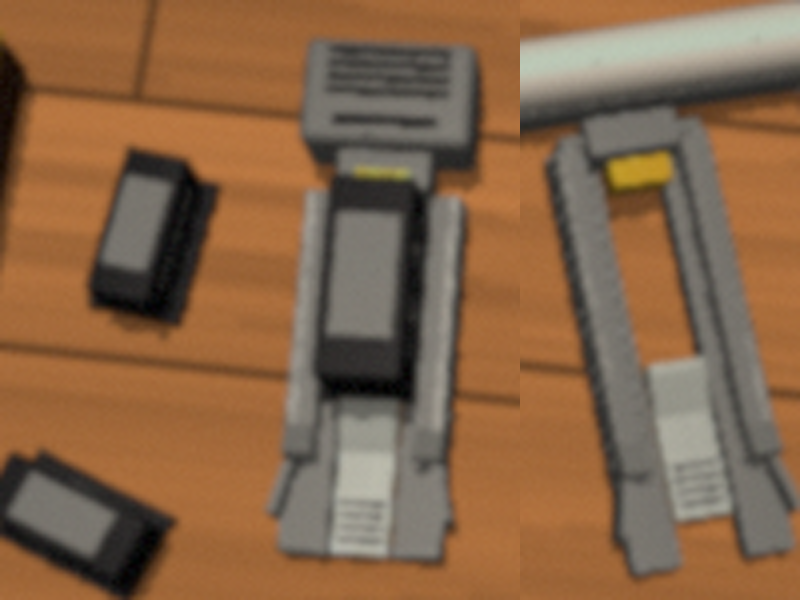

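Run:
```python
from h import *
c=load('top')
A=lambda p:(p[0]/4+170-.4,p[1]/4+130-.4)
B=lambda p:((p[0]-520)/4+400-.4,p[1]/4+150-.4)
def P(n,f,p,z): print(n,ray(c,f(p),z).round(4))
for p in [(278,553),(443,560)]: P('ch front',A,p,.014)
for p in [(330,553),(388,556)]: P('tongue',A,p,.013)
for p in [(330,177),(418,180),(318,380),(405,390)]: P('pack top',A,p,.064)
P('blk',A,(308,135),.042);P('blk',A,(470,145),.042);P('blk',A,(312,40),.042);P('blk',A,(478,47),.042)
for p in [(632,573),(682,567),(745,557),(793,547)]: P('lamp front',B,p,.014)
for p in [(677,520),(733,512)]: P('ltongue',B,p,.013)
P('lip outer back L',B,(550,160),.028);P('lip outer back R',B,(705,120),.028)
P('leadin',B,(775,450),.0315)
for p in [(375,185),(478,164),(373,163),(475,148)]: print('tube',ray(c,p,.027).round(3))
```

```text
ch front [0.4551 0.2016 0.014 ]
ch front [0.4604 0.1226 0.014 ]
tongue [0.458 0.177 0.013]
tongue [0.4596 0.1492 0.013 ]
pack top [0.6288 0.1937 0.064 ]
pack top [0.6319 0.1522 0.064 ]
pack top [0.5306 0.1849 0.064 ]
pack top [0.5303 0.1444 0.064 ]
blk [0.6565 0.2122 0.042 ]
blk [0.6601 0.133  0.042 ]
blk [0.7059 0.2176 0.042 ]
blk [0.7112 0.1357 0.042 ]
lamp front [ 0.4471 -0.1603  0.014 ]
lamp front [ 0.4525 -0.1836  0.014 ]
lamp front [ 0.4605 -0.213   0.014 ]
lamp front [ 0.4678 -0.2354  0.014 ]
ltongue [ 0.4747 -0.1802  0.013 ]
ltongue [ 0.4815 -0.2065  0.013 ]
lip outer back L [ 0.6421 -0.1049  0.028 ]
lip outer back R [ 0.671  -0.1791  0.028 ]
leadin [ 0.5101 -0.2198  0.0315]
tube [ 0.645 -0.042  0.027]
tube [ 0.711 -0.241  0.027]
tube [ 0.69  -0.034  0.027]
tube [ 0.744 -0.234  0.027]
```

The crop confirms it: the seated pack is clearly the biggest, and its top measures about 100 x 42 mm. The charger's yaw is about 4.5° and the lamp's about 15°. I'm moving above the press pad with the fingers shut and turned 90°, so the 22 mm side fits across the tongue.

Emit:
{"op": "jog_arm", "data": {"rows": [[0.0152,-0.0207,0,0,0,-0.75,-1],[0.0152,-0.0207,0,0,0,-0.75,-1],[0.0152,-0.0207,0,0,0,-0.75,-1],[0.0152,-0.0207,0,0,0,-0.75,-1],[0.0152,-0.0207,0,0,0,-0.75,-1],[0.0152,-0.0207,0,0,0,-0.75,-1],[0.0152,-0.0207,0,0,0,-0.75,-1],[0.0152,-0.0207,0,0,0,-0.75,-1]]}}

```text
time: 0.77
eef_pos: [0.3601, 0.329, 0.2311]
tool_rot: [[-0.562, 0.827, -0.001], [0.827, 0.562, -0.0], [0.0, -0.001, -1.0]]
force: [0.8, 1.1, -0.8]
gripper_width: 0.002
```

Emit:
{"op": "jog_arm", "data": {"rows": [[0.0152,-0.0207,0,0,0,-0.75,-1],[0.0152,-0.0207,0,0,0,-0.75,-1],[0.0152,-0.0207,0,0,0,-0.75,-1],[0.0152,-0.0207,0,0,0,-0.75,-1],[0.0152,-0.0207,0,0,0,-0.75,-1],[0.0152,-0.0207,0,0,0,-0.75,-1],[0.0152,-0.0207,0,0,0,-0.75,-1],[0.0152,-0.0207,0,0,0,-0.75,-1]]}}

```text
time: 1.43
eef_pos: [0.4818, 0.1634, 0.2311]
tool_rot: [[-0.072, 0.997, -0.001], [0.997, 0.072, -0.0], [-0.0, -0.001, -1.0]]
force: [0.2, 0.2, -0.1]
gripper_width: -0.001
```

Run:
```python
from h import *
c=cam('wrist','w1.png');s=observe();print(s['eef_pos'],s['tool_rot'],s['joint_pos'],s['force'],s['gripper_width'])
R,_=cv2.Rodrigues(c['rvec']);print(-R.T@c['tvec'].ravel())
```

```text
[0.48429101 0.16044082 0.23081383] [[-6.58314303e-02  9.97830670e-01  4.19317745e-04]
 [ 9.97829463e-01  6.58320162e-02 -1.58385609e-03]
 [-1.60802472e-03  3.14140088e-04 -9.99998658e-01]] [ 0.08834871  0.31121972  1.40601462 -0.00163221  1.42408058  0.02270769] [ 2.59546109 -3.43410941 -0.10066788] -0.0007968899472972208
[0.47672456 0.23973628 0.37370476]
```

View pics/w1.png

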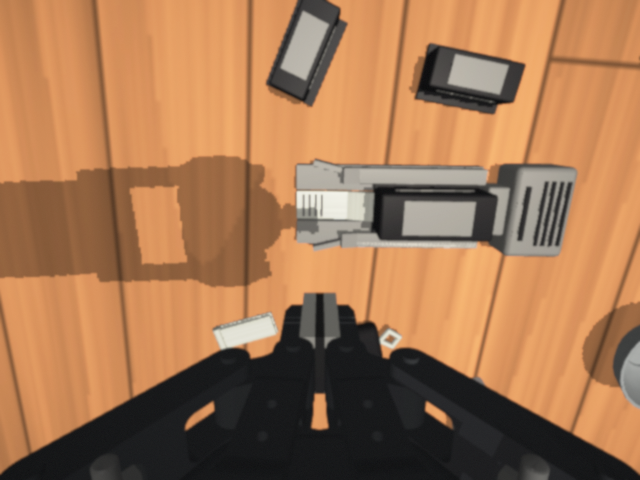

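The wrist view shows the charger with its porch front at u≈297 (v 165–247), the tongue at (297–375, 206) and the pack at (383–497, 193–240).

Run:
```python
from h import *
c=load('wrist')
for n,p,z in [('f',(297,165),.014),('f',(297,247),.014),('t',(297,190),.013),('t',(297,219),.013),('packtop',(390,198),.064),('packtop',(495,198),.064),('packtop',(388,239),.064),('packtop',(494,240),.064),('blk',(577,170),.042),('blk',(574,255),.042)]:
  print(n,ray(c,p,z).round(4))
im=cv2.imread('pics/w1.png');cv2.imwrite('pics/w1c.png',cv2.resize(im[140:270,280:590],None,fx=2.58,fy=2.58,interpolation=cv2.INTER_CUBIC))
```

```text
f [0.4578 0.2032 0.014 ]
f [0.4622 0.1209 0.014 ]
t [0.4591 0.1791 0.013 ]
t [0.4606 0.15   0.013 ]
packtop [0.5403 0.1865 0.064 ]
packtop [0.6287 0.1929 0.064 ]
packtop [0.5432 0.1504 0.064 ]
packtop [0.6357 0.1562 0.064 ]
blk [0.7065 0.2194 0.042 ]
blk [0.7258 0.141  0.042 ]
```

View pics/w1c.png

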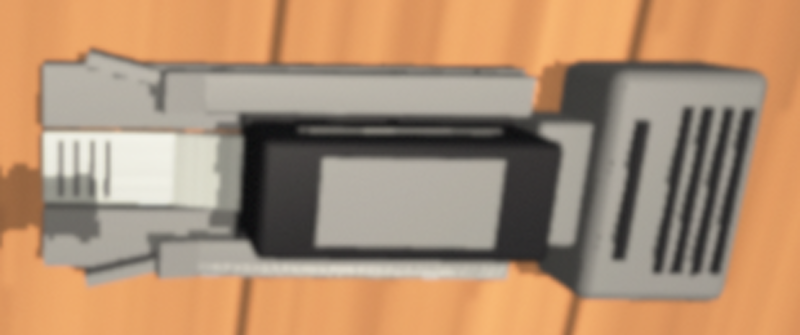

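Emit:
{"op": "jog_arm", "data": {"rows": [[0.001,0.001,-0.03,0,0,0,-1],[0,0,-0.03,0,0,0,-1],[0,0,-0.03,0,0,0,-1],[0,0,-0.03,0,0,0,-1],[0,0,-0.03,0,0,0,-1],[0,0,-0.03,0,0,0,-1],[0,0,-0.02,0,0,0,-1],[0,0,0,0,0,0,-1]]}}

```text
time: 2.15
eef_pos: [0.4801, 0.1654, 0.0278]
tool_rot: [[-0.076, 0.997, -0.008], [0.997, 0.076, -0.001], [-0.0, -0.008, -1.0]]
force: [-1.2, -1.0, -1.0]
gripper_width: -0.002
```

Run:
```python
from h import *
c=cam('wrist','w2.png');s=observe();print(s['eef_pos'],s['force'])
for n,p in [('front',(.4595,.1635,.014)),('tip',s['eef_pos'])]: print(n,proj(c,p))
```

```text
[0.4812833  0.16552435 0.02997421] [-0.49684147  0.18120294  0.94159049]
front [[274.38876433 299.48970442]]
tip [[321.33062361 315.65814692]]
```

View pics/w2.png

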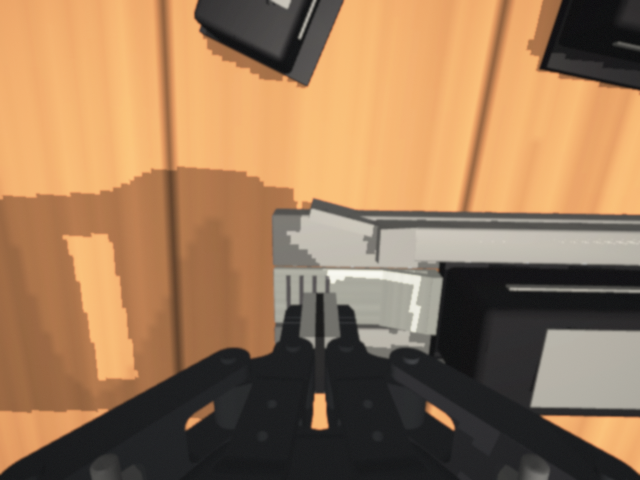

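The picture shows the shut fingers at (320,315) centred over the white tongue (v 269–325), so I'm pressing.

Emit:
{"op": "jog_arm", "data": {"rows": [[0,0,-0.008,0,0,0,-1],[0,0,-0.006,0,0,0,-1],[0,0,-0.003,0,0,0,-1],[0,0,-0.002,0,0,0,-1],[0,0,-0.002,0,0,0,-1],[0,0,-0.002,0,0,0,-1],[0,0,-0.002,0,0,0,-1],[0,0,0,0,0,0,-1]]}}

```text
time: 2.87
eef_pos: [0.4825, 0.1656, 0.0063]
tool_rot: [[-0.076, 0.997, 0.001], [0.997, 0.076, 0.0], [0.0, 0.001, -1.0]]
force: [-0.5, -0.2, 2.5]
gripper_width: -0.002
```

Run:
```python
from h import *
c=cam('wrist','w3.png');s=observe();print(s['eef_pos'],s['force'])
```

```text
[0.48239661 0.16559887 0.00640518] [-1.33558136  0.19617676  3.28506452]
```

View pics/w3.png

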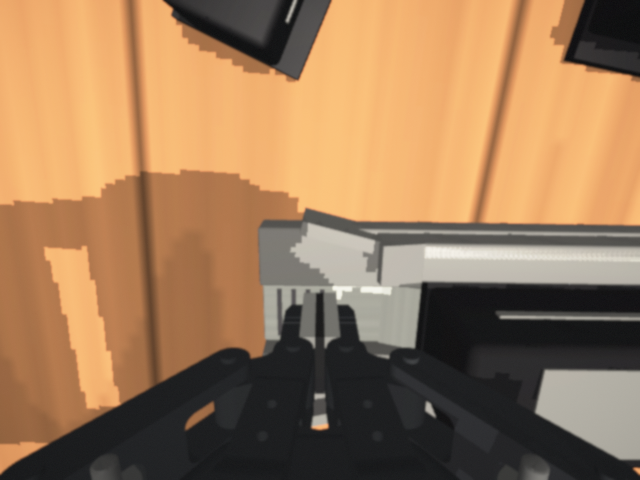

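The tongue is down about 6.6 mm and the pack's near edge is still at u≈420, so it hasn't clearly released. I'll press a little deeper.

Emit:
{"op": "jog_arm", "data": {"rows": [[0,0,-0.0015,0,0,0,-1],[0,0,-0.001,0,0,0,-1],[0,0,0,0,0,0,-1],[0,0,0,0,0,0,-1],[0,0,0,0,0,0,-1],[0,0,0,0,0,0,-1],[0,0,0,0,0,0,-1],[0,0,0,0,0,0,-1]]}}

```text
time: 3.58
eef_pos: [0.4818, 0.1657, 0.0048]
tool_rot: [[-0.076, 0.997, -0.0], [0.997, 0.076, 0.0], [0.0, -0.0, -1.0]]
force: [-9.0, 0.1, 14.3]
gripper_width: -0.001
```

Run:
```python
from h import *
c0=cv2.imread('pics/w3.png');c=cam('wrist','w4.png');s=observe();print(s['eef_pos'],s['force'])
im=cv2.imread('pics/w4.png')
for i in (c0,im): print(np.where(i[300:320,380:470].max(2).mean(0)<60)[0][:1]+380, i[340:350,500:560].max(2).mean(0).astype(int)[::4])
```

```text
[0.48176516 0.16567493 0.00472752] [-7.91060575  0.0317183  15.22875988]
[420] [30 30 29 29 29 29 29 27 28 27 28 28 28 28 28]
[421] [24 25 25 24 24 25 24 24 24 24 24 24 24 23 23]
```

View pics/w4.png

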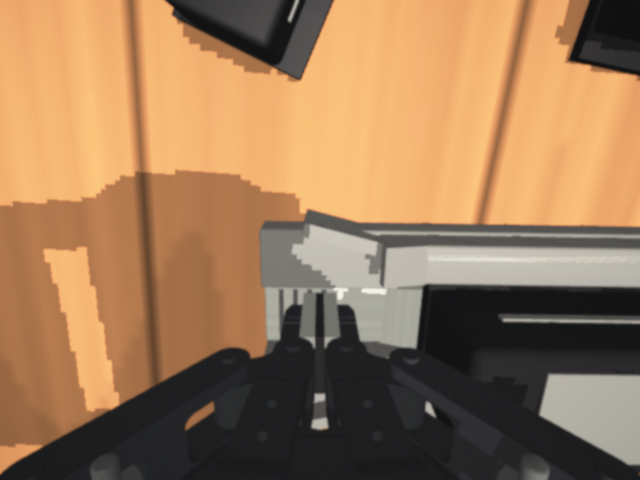

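Nothing obvious has changed. I'll work out where the pack's near end is.

Run:
```python
from h import *
c=load('wrist')
f=np.array([.4595,.164]);a=np.deg2rad(4.3);u=np.array([np.cos(a),np.sin(a)]);n=np.array([-u[1],u[0]])
for d in (.075,.061,.066):
  q=f+u*d
  for w,z in ((.031,.022),(.021,.022),(.021,.064)): print(d,w,z,proj(c,[*(q+n*w),z]).round(0))
print('lipfront',proj(c,[*(f+u*.045+n*.024),.0315]),'front',proj(c,[*f,.014]),proj(c,[*(f+n*.014),.014]))
print('lipedge z',[proj(c,[*(f+u*.3+n*.024),.0315])])
print(ray(c,(421,300),.022),ray(c,(427,289),.022),'label',ray(c,(540,374),.064))
```

```text
0.075 0.031 0.022 [[465. 259.]]
0.075 0.021 0.022 [[462. 285.]]
0.075 0.021 0.064 [[521. 351.]]
0.061 0.031 0.022 [[426. 259.]]
0.061 0.021 0.022 [[423. 285.]]
0.061 0.021 0.064 [[467. 351.]]
0.066 0.031 0.022 [[440. 259.]]
0.066 0.021 0.022 [[437. 285.]]
0.066 0.021 0.064 [[486. 351.]]
lipfront [[384.76402924 287.87193984]] front [[263.31835713 324.28016044]] [[261.72420261 292.70341257]]
lipedge z [array([[1132.30548336,  287.82377396]])]
[0.51882231 0.18327059 0.022     ] [0.5203325  0.18786891 0.022     ] label [0.53946573 0.18387981 0.064     ]
```

The near end is at d≈0.061 m from the porch front, where a released pack should be (seated would be 0.075). The pack is free. I'm lifting, turning -90° and going above it.

Emit:
{"op": "jog_arm", "data": {"rows": [[0,0,0.02,0,0,0,-1],[0,0,0.03,0,0,-1.2,-1],[0,0,0.03,0,0,-1.2,-1],[0,0,0.03,0,0,-1.2,0.5],[0.008,0.001,0.005,0,0,-1.2,0.5],[0.008,0.001,0,0,0,-1.2,0.5],[0.008,0.001,0,0,0,-1.2,0.5],[0.008,0.001,0,0,0,-1.2,0.5]]}}

```text
time: 4.3
eef_pos: [0.5146, 0.1696, 0.1189]
tool_rot: [[0.615, 0.788, 0.0], [0.788, -0.615, 0.0], [0.0, 0.0, -1.0]]
force: [-0.1, -0.8, 0.2]
gripper_width: 0.704
```

Emit:
{"op": "jog_arm", "data": {"rows": [[0.007,0.0004,0,0,0,-1.2,0.5],[0.007,0.0004,0,0,0,-1.2,0.5],[0.007,0.0004,0,0,0,-1.2,0.5],[0.007,0.0004,0,0,0,-1.2,0.5],[0.007,0.0004,0,0,0,-1.2,0.5],[0.007,0.0004,0,0,0,-1.2,0.5],[0.007,0.0004,0,0,0,-1.2,0.5],[0.007,0,0,0,0,-1.2,0.5]]}}

```text
time: 4.97
eef_pos: [0.5706, 0.1724, 0.1185]
tool_rot: [[0.998, 0.071, -0.0], [0.071, -0.998, -0.0], [-0.0, 0.0, -1.0]]
force: [-0.1, -0.3, 0.5]
gripper_width: 0.752
```

Run:
```python
from h import *
c=cam('wrist','w5.png');s=observe();print(s['eef_pos'],s['tool_rot'].round(3),s['force'],s['joint_pos'].round(2),s['gripper_width'])
```

```text
[0.57166814 0.17218745 0.11848211] [[ 0.998  0.064  0.001]
 [ 0.064 -0.998 -0.   ]
 [ 0.001  0.    -1.   ]] [-1.03412749 -0.17226675 -0.07767542] [ 0.09  0.56  1.33 -0.    1.25  1.6 ] 0.7488704798704409
```

View pics/w5.png

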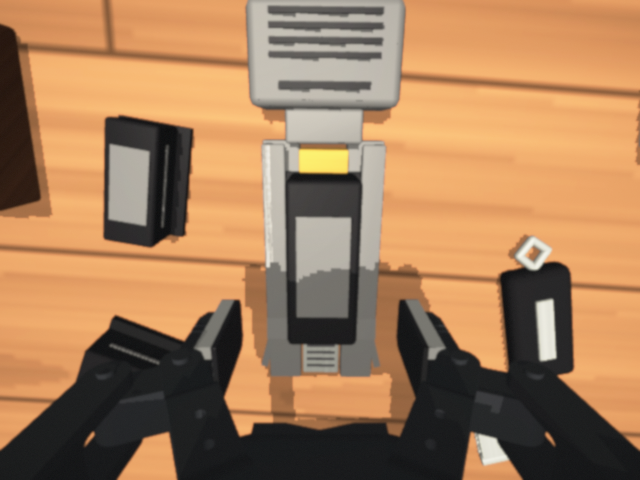

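The pack has clearly moved out: the yellow plunger shows behind it and its top spans (288–361, 180–345). Measuring it.

Run:
```python
from h import *
c=load('wrist')
P=[(289,182),(361,182),(289,343),(357,346)]
Q=np.array([ray(c,p,.064) for p in P]);print(Q.round(4),Q.mean(0))
F=[(268,375),(378,375)];Q=np.array([ray(c,p,.014) for p in F]);print('front',Q.round(4),Q.mean(0))
print('label',[ray(c,p,.064).round(4) for p in [(297,217),(352,217),(295,318),(349,320)]])
```

```text
[[0.6174 0.1925 0.064 ]
 [0.6201 0.1544 0.064 ]
 [0.5197 0.1881 0.064 ]
 [0.5205 0.1466 0.064 ]] [0.56944688 0.17039019 0.064     ]
front [[0.4576 0.2057 0.014 ]
 [0.4636 0.1194 0.014 ]] [0.4606415  0.16252038 0.014     ]
label [array([0.5987, 0.1873, 0.064 ]), array([0.6008, 0.1573, 0.064 ]), array([0.537 , 0.1853, 0.064 ]), array([0.5379, 0.1531, 0.064 ])]
```

Emit:
{"op": "jog_arm", "data": {"rows": [[0,-0.001,-0.02,0,0,0,0.5],[0,0,-0.02,0,0,0,0.5],[0,0,-0.02,0,0,0,0.5],[0,0,-0.012,0,0,0,0.5],[0,0,-0.009,0,0,0,0.5],[0,0,0,0,0,0,0.5],[0,0,0,0,0,0,0.1],[0,0,0,0,0,0,-0.2]], "grip_force": 60}}

```text
time: 5.68
eef_pos: [0.5708, 0.1714, 0.0387]
tool_rot: [[0.997, 0.076, 0.001], [0.076, -0.997, 0.0], [0.001, 0.0, -1.0]]
force: [-2.3, -1.2, 5.2]
gripper_width: 0.481
```

Emit:
{"op": "jog_arm", "data": {"rows": [[0,0,0,0,0,0,-0.5],[0,0,0,0,0,0,-1],[0,0,0,0,0,0,-1],[0,0,0,0,0,0,-1],[0,0,0,0,0,0,-1],[0,0,0,0,0,0,-1],[0,0,0,0,0,0,-1],[0,0,0,0,0,0,-1]]}}

```text
time: 6.35
eef_pos: [0.5708, 0.1714, 0.0388]
tool_rot: [[0.997, 0.076, 0.002], [0.076, -0.997, 0.0], [0.002, -0.0, -1.0]]
force: [-2.0, -0.8, 6.1]
gripper_width: 0.479
```

Emit:
{"op": "jog_arm", "data": {"rows": [[-0.004,-0.0003,0,0,0,0,-1],[-0.006,-0.0004,0,0,0,0,-1],[-0.008,-0.0006,0,0,0,0,-1],[-0.008,-0.0006,0,0,0,0,-1],[-0.008,-0.0006,0,0,0,0,-1],[-0.008,-0.0006,0,0,0,0,-1],[-0.008,-0.0006,0,0,0,0,-1],[-0.008,-0.0006,0,0,0,0,-1]]}}

```text
time: 7.02
eef_pos: [0.5124, 0.1671, 0.0385]
tool_rot: [[0.997, 0.076, 0.003], [0.076, -0.997, 0.0], [0.003, -0.0, -1.0]]
force: [4.5, 0.5, 4.7]
gripper_width: 0.484
```

Emit:
{"op": "jog_arm", "data": {"rows": [[-0.01,-0.0007,0,0,0,0,-1],[-0.01,-0.0007,0,0,0,0,-1],[-0.01,-0.0007,0,0,0,0,-1],[-0.01,-0.0007,0,0,0,0,-1],[-0.01,-0.0007,0,0,0,0,-1],[-0.01,-0.0007,0,0,0,0,-1],[-0.008,-0.0006,0,0,0,0,-1],[0,0,0,0,0,0,-1]]}}

```text
time: 7.68
eef_pos: [0.4428, 0.1623, 0.0385]
tool_rot: [[0.997, 0.076, 0.0], [0.076, -0.997, 0.0], [0.0, -0.0, -1.0]]
force: [-4.2, -0.3, 13.7]
gripper_width: 0.48
```

Run:
```python
from h import *
s=observe();print(s['eef_pos'],s['tool_rot'].round(4),s['force'],s['wrist_torque'],s['joint_pos'].round(2))
```

```text
[0.44275201 0.16226242 0.03846078] [[ 9.971e-01  7.600e-02  4.000e-04]
 [ 7.600e-02 -9.971e-01  1.000e-04]
 [ 4.000e-04 -0.000e+00 -1.000e+00]] [-4.1937885  -0.25469293 13.74017848] [ 0.08532076  0.0721372  -0.02454273] [0.1  0.5  1.78 0.   0.86 1.59]
```

Pulled out. Lifting, then carrying it to just before the lamp for a look.

Emit:
{"op": "jog_arm", "data": {"rows": [[0,0,0.005,0,0,0,-1],[0,0,0.01,0,0,0,-1],[0,0,0.02,0,0,0,-1],[0,0,0.025,0,0,0,-1],[0,0,0.025,0,0,0,-1],[0,0,0.025,0,0,0,-1],[0,0,0.025,0,0,0,-1],[0,0,0.027,0,0,0,-1]]}}

```text
time: 8.35
eef_pos: [0.4425, 0.1621, 0.2001]
tool_rot: [[0.997, 0.076, -0.004], [0.076, -0.997, -0.0], [-0.004, 0.0, -1.0]]
force: [0.9, 0.0, -3.0]
gripper_width: 0.481
```

Emit:
{"op": "jog_arm", "data": {"rows": [[-0.0016,-0.0232,0,0,0,0.14,-1],[-0.0016,-0.0232,0,0,0,0.14,-1],[-0.0016,-0.0232,0,0,0,0.14,-1],[-0.0016,-0.0232,0,0,0,0.14,-1],[-0.0016,-0.0232,0,0,0,0.14,-1],[-0.0016,-0.0232,0,0,0,0.14,-1],[-0.0016,-0.0232,0,0,0,0.14,-1],[-0.0016,-0.0232,0,0,0,0.14,-1]]}}

```text
time: 9.02
eef_pos: [0.4298, -0.0239, 0.1991]
tool_rot: [[0.985, 0.173, -0.003], [0.173, -0.985, 0.001], [-0.003, -0.002, -1.0]]
force: [0.8, -0.4, -2.4]
gripper_width: 0.483
```

Emit:
{"op": "jog_arm", "data": {"rows": [[-0.0016,-0.0232,0,0,0,0.14,-1],[-0.0016,-0.0232,0,0,0,0.14,-1],[-0.0016,-0.0232,0,0,0,0.14,-1],[-0.0016,-0.0232,0,0,0,0.14,-1],[-0.0016,-0.0232,0,0,0,0.14,-1],[-0.0016,-0.0232,0,0,0,0.14,-1],[-0.0016,-0.0232,0,0,0,0.14,-1],[-0.0016,-0.0232,0,0,0,0.14,-1]]}}

```text
time: 9.68
eef_pos: [0.4173, -0.2091, 0.199]
tool_rot: [[0.963, 0.269, -0.003], [0.269, -0.963, 0.002], [-0.002, -0.003, -1.0]]
force: [1.2, -0.2, -1.1]
gripper_width: 0.482
```

Emit:
{"op": "jog_arm", "data": {"rows": [[0,0,0,0,0,0,-1],[0,0,0,0,0,0,-1],[0,0,0,0,0,0,-1],[0,0,0,0,0,0,-1],[0,0,0,0,0,0,-1],[0,0,0,0,0,0,-1],[0,0,0,0,0,0,-1],[0,0,0,0,0,0,-1]]}}

```text
time: 10.35
eef_pos: [0.4188, -0.2087, 0.1999]
tool_rot: [[0.963, 0.268, 0.0], [0.268, -0.963, 0.0], [0.0, -0.0, -1.0]]
force: [0.2, -0.4, -1.7]
gripper_width: 0.479
```

Run:
```python
from h import *
c=cam('wrist','w6.png');s=observe();print(s['eef_pos'],s['tool_rot'].round(3),s['force'],s['wrist_torque'],s['joint_pos'].round(2),s['gripper_width'])
im=cv2.imread('pics/w6.png');cv2.imwrite('pics/w6b.png',cv2.resize(im,(800,600),interpolation=cv2.INTER_CUBIC))
```

```text
[ 0.41877188 -0.20871273  0.19984304] [[ 0.963  0.268 -0.   ]
 [ 0.268 -0.963  0.   ]
 [-0.    -0.    -1.   ]] [ 0.56160921 -0.58666759 -3.12255883] [-0.04755063  0.00422362  0.0213764 ] [-0.72  0.27  1.57  0.    1.31  0.58] 0.475907145449465
```

View pics/w6b.png

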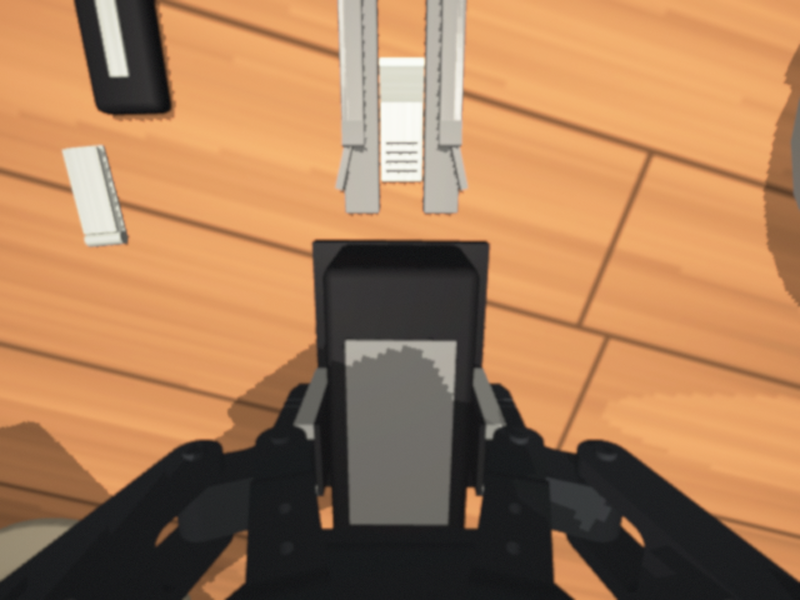

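The view shows the lamp porch front at (344–459, 213), its tongue front at (381–423, 181) and the held pack's flange front edge at (313–489, 241). All are straight and nearly aligned.

Run:
```python
from h import *
c=load('wrist');s=observe()
S=lambda p:(p[0]*.8-.1,p[1]*.8-.1)
R=lambda p,z:ray(c,S(p),z)
T=s['tool_rot'];e=s['eef_pos'];th=np.degrees(np.arctan2(T[1,0],T[0,0]));print('yaw tool',th)
def show(n,ps,z):
  Q=[R(p,z) for p in ps]; 
  print(n,[q.round(4) for q in Q],'mid',np.mean(Q,0).round(4),'tool-frame',[(T.T@(q-e)).round(4)[:2] for q in Q])
show('front',[(344,213),(459,212)],.014)
show('tongue',[(381,181),(423,181)],.013)
show('leadin outer',[(342,143),(462,144)],.0315)
show('rail far outer',[(339,1),(466,1)],.028)
show('strip inner L',[(379,213),(378,100)],.014)
show('strip inner R',[(424,213),(424,100)],.014)
show('flange',[(313,241),(489,241)],e[2]-.0168)
show('label',[(345,340),(457,340),(349,525),(449,525)],e[2]+.025)
```

```text
yaw tool 15.564530817194568
front [array([ 0.4467, -0.1601,  0.014 ]), array([ 0.4689, -0.2375,  0.014 ])] mid [ 0.4578 -0.1988  0.014 ] tool-frame [array([ 0.0399, -0.0394]), array([0.0406, 0.0412])]
tongue [array([ 0.4746, -0.1795,  0.013 ]), array([ 0.4823, -0.2074,  0.013 ])] mid [ 0.4784 -0.1934  0.013 ] tool-frame [array([ 0.0616, -0.0132]), array([0.0616, 0.0158])]
leadin outer [array([ 0.4915, -0.1501,  0.0315]), array([ 0.5114, -0.2237,  0.0315])] mid [ 0.5014 -0.1869  0.0315] tool-frame [array([ 0.0858, -0.037 ]), array([0.0852, 0.0393])]
rail far outer [array([ 0.5684, -0.1295,  0.028 ]), array([ 0.5885, -0.2019,  0.028 ])] mid [ 0.5785 -0.1657  0.028 ] tool-frame [array([ 0.1654, -0.0362]), array([0.1654, 0.039 ])]
strip inner L [array([ 0.4533, -0.1837,  0.014 ]), array([ 0.5237, -0.1645,  0.014 ])] mid [ 0.4885 -0.1741  0.014 ] tool-frame [array([ 0.0399, -0.0148]), array([ 0.113 , -0.0145])]
strip inner R [array([ 0.4617, -0.2141,  0.014 ]), array([ 0.5317, -0.1935,  0.014 ])] mid [ 0.4967 -0.2038  0.014 ] tool-frame [array([0.0399, 0.0167]), array([0.1129, 0.0156])]
flange [array([ 0.4579, -0.1661,  0.183 ]), array([ 0.4742, -0.2248,  0.183 ])] mid [ 0.466  -0.1955  0.183 ] tool-frame [array([ 0.0491, -0.0306]), array([0.049 , 0.0304])]
label [array([ 0.4426, -0.186 ,  0.2248]), array([ 0.4507, -0.2154,  0.2248]), array([ 0.3824, -0.2017,  0.2248]), array([ 0.3908, -0.2318,  0.2248])] mid [ 0.4166 -0.2087  0.2248] tool-frame [array([ 0.029 , -0.0155]), array([0.029, 0.015]), array([-0.0331, -0.0165]), array([-0.0332,  0.0148])]
```

The pack and lamp yaws agree, with a lateral offset of about 1.2 mm. The tongue sits 21 mm farther in than on the charger, so I expect the click at about 101 mm. That is about 0.181 m of travel after the set-down. Descending onto the porch.

Emit:
{"op": "jog_arm", "data": {"rows": [[0.0061,0.0004,-0.024,0,0,0,-1],[0,0,-0.024,0,0,0,-1],[0,0,-0.024,0,0,0,-1],[0,0,-0.024,0,0,0,-1],[0,0,-0.024,0,0,0,-1],[0,0,-0.024,0,0,0,-1],[0,0,-0.01,0,0,0,-1],[0,0,-0.006,0,0,0,-1]]}}

```text
time: 11.07
eef_pos: [0.4243, -0.2082, 0.0384]
tool_rot: [[0.963, 0.268, -0.002], [0.268, -0.963, 0.002], [-0.002, -0.002, -1.0]]
force: [-11.9, -0.1, 21.9]
gripper_width: 0.481
```

Emit:
{"op": "jog_arm", "data": {"rows": [[0.0048,0.0013,0,0,0,0,-1],[0.0048,0.0013,0,0,0,0,-1],[0.0048,0.0013,0,0,0,0,-1],[0.0048,0.0013,0,0,0,0,-1],[0,0,0,0,0,0,-1],[0,0,0,0,0,0,-1],[0,0,0,0,0,0,-1],[0,0,0,0,0,0,-1]]}}

```text
time: 11.73
eef_pos: [0.4439, -0.2033, 0.0399]
tool_rot: [[0.963, 0.268, -0.0], [0.268, -0.963, 0.0], [-0.0, -0.0, -1.0]]
force: [0.1, 0.3, -1.6]
gripper_width: 0.476
```

Run:
```python
from h import *
c=cam('wrist','w7.png');s=observe();print(s['eef_pos'],s['tool_rot'].round(4),s['force'],s['wrist_torque'],s['joint_pos'].round(2),s['gripper_width'])
im=cv2.imread('pics/w7.png');cv2.imwrite('pics/w7b.png',cv2.resize(im,(800,600),interpolation=cv2.INTER_CUBIC))
```

```text
[ 0.44387785 -0.20335521  0.03986508] [[ 9.635e-01  2.678e-01 -1.000e-04]
 [ 2.678e-01 -9.635e-01  1.000e-04]
 [-1.000e-04 -1.000e-04 -1.000e+00]] [ 0.41952713  0.01827415 -2.44716488] [-0.01194131  0.00095486 -0.01792271] [-0.67  0.52  1.73  0.    0.89  0.63] 0.47822406527063166
```

View pics/w7b.png

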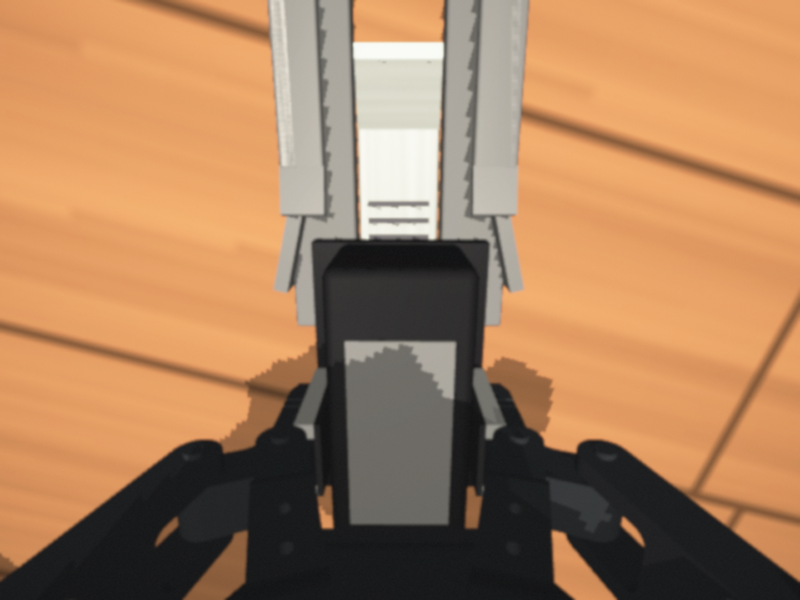

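The far end is 10 mm before the mouth and lines up with it: lips at 325–474, flange at 313–489. The pack is about 0.6 mm too far right, so I'll correct that while entering.

Emit:
{"op": "jog_arm", "data": {"rows": [[0.0028,0.0014,-0.0005,0,0,0,-1],[0.0048,0.0013,0,0,0,0,-1],[0.0048,0.0013,0,0,0,0,-1],[0.0048,0.0013,0,0,0,0,-1],[0.0048,0.0014,0,0,0,0,-1],[0.0048,0.0013,0,0,0,0,-1],[0.0048,0.0014,0,0,0,0,-1],[0,0,0,0,0,0,-1]]}}

```text
time: 12.45
eef_pos: [0.4766, -0.1938, 0.0393]
tool_rot: [[0.963, 0.269, 0.001], [0.269, -0.963, -0.0], [0.001, 0.0, -1.0]]
force: [-0.5, 1.0, -1.7]
gripper_width: 0.48
```

Emit:
{"op": "jog_arm", "data": {"rows": [[0.0029,0.0008,0,0,0,0,-1],[0.0039,0.0011,0,0,0,0,-1],[0.0039,0.0011,0,0,0,0,-1],[0.0039,0.0011,0,0,0,0,-1],[0.0039,0.0011,0,0,0,0,-1],[0.0039,0.0011,0,0,0,0,-1],[0.0039,0.0011,0,0,0,0,-1],[0.0039,0.0011,0,0,0,0,-1]]}}

```text
time: 13.12
eef_pos: [0.5064, -0.1854, 0.0394]
tool_rot: [[0.963, 0.268, 0.001], [0.268, -0.963, -0.0], [0.0, 0.0, -1.0]]
force: [-0.3, 0.4, -0.0]
gripper_width: 0.48
```

Emit:
{"op": "jog_arm", "data": {"rows": [[0.0048,0.0013,0,0,0,0,-1],[0.0048,0.0013,0,0,0,0,-1],[0.0048,0.0013,0,0,0,0,-1],[0.0048,0.0014,0,0,0,0,-1],[0.0048,0.0013,0,0,0,0,-1],[0.0048,0.0013,0,0,0,0,-1],[0.0048,0.0013,0,0,0,0,-1],[0,0,0,0,0,0,-1]]}}

```text
time: 13.78
eef_pos: [0.5405, -0.176, 0.0393]
tool_rot: [[0.963, 0.268, 0.001], [0.268, -0.963, -0.0], [0.001, 0.0, -1.0]]
force: [0.7, 0.5, -0.3]
gripper_width: 0.483
```

Run:
```python
from h import *
c=cam('wrist','w8.png');s=observe();print(s['eef_pos'],s['tool_rot'].round(4),s['force'],s['wrist_torque'],s['gripper_width'])
T=s['tool_rot'];print('travel from w7',(T.T@(s['eef_pos']-np.array([0.44388,-0.20336,0.03987]))).round(4))
```

```text
[ 0.54014166 -0.17609259  0.03934513] [[ 9.633e-01  2.683e-01  1.000e-03]
 [ 2.683e-01 -9.633e-01 -2.000e-04]
 [ 1.000e-03  4.000e-04 -1.000e+00]] [1.85110794 0.74558107 0.43917474] [ 0.11730515 -0.18951441  0.01259591] 0.4798198957543635
travel from w7 [ 0.1    -0.0004  0.0006]
```

Run:
```python
import cv2,numpy as np
for f in ('w6','w7','w8'):
  g=cv2.cvtColor(cv2.imread(f'pics/{f}.png'),cv2.COLOR_BGR2GRAY)
  print(f,g[255:290,345:352].mean(1).astype(int), g[185:225,315:325].mean(1).astype(int)[::2])
```

```text
w6 [ 50  50  50  50  50  50  50  49  50  50  50  49  49  49  48  48  60 100
 143 167 173 173 173 173 173 172 173 173 173 172 172 171 167 158 151] [173 173 173 131  47  35  22  20  19  20  19  20  20  21  24  31  38  44
  49  52]
w7 [ 48  47  48  48  48  48  48  48  48  48  48  48  48  48  48  48  53  78
 118 150 166 169 170 170 169 170 170 169 170 169 169 169 169 169 169] [238 193 123  73  35  37  20  19  19  20  19  19  20  21  22  27  36  41
  46  49]
w8 [ 47  47  46  46  47  46  47  46  46  46  47  46  46  46  46  46  52  76
 115 146 161 165 165 166 165 165 165 165 165 165 165 165 165 165 165] [180 180 179 121  40  35  19  18  19  19  18  19  19  20  20  26  34  39
  44  47]
```

No slip in the grip. Continuing, then slowing down near the plunger.

Emit:
{"op": "jog_arm", "data": {"rows": [[0.0048,0.0013,0,0,0,0,-1],[0.0048,0.0013,0,0,0,0,-1],[0.0048,0.0014,0,0,0,0,-1],[0.0048,0.0013,0,0,0,0,-1],[0.0048,0.0014,0,0,0,0,-1],[0.0048,0.0013,0,0,0,0,-1],[0.0048,0.0014,0,0,0,0,-1],[0,0,0,0,0,0,-1]]}}

```text
time: 14.5
eef_pos: [0.5741, -0.1666, 0.0393]
tool_rot: [[0.963, 0.268, 0.001], [0.268, -0.963, -0.0], [0.001, 0.0, -1.0]]
force: [0.7, 0.5, -0.2]
gripper_width: 0.479
```

Emit:
{"op": "jog_arm", "data": {"rows": [[0.0019,0.0005,0,0,0,0,-1],[0.0019,0.0005,0,0,0,0,-1],[0.0019,0.0006,0,0,0,0,-1],[0.0019,0.0005,0,0,0,0,-1],[0.0019,0.0005,0,0,0,0,-1],[0.0019,0.0006,0,0,0,0,-1],[0,0,0,0,0,0,-1],[0,0,0,0,0,0,-1]]}}

```text
time: 15.17
eef_pos: [0.5848, -0.1636, 0.0394]
tool_rot: [[0.963, 0.268, 0.001], [0.268, -0.963, 0.0], [0.001, 0.0, -1.0]]
force: [1.7, 0.3, -0.5]
gripper_width: 0.48
```

Emit:
{"op": "jog_arm", "data": {"rows": [[0.001,0.0003,0,0,0,0,-1],[0.001,0.0003,0,0,0,0,-1],[0.001,0.0002,0,0,0,0,-1],[0.001,0.0003,0,0,0,0,-1],[0.001,0.0003,0,0,0,0,-1],[0,0,0,0,0,0,-1],[0,0,0,0,0,0,-1],[0,0,0,0,0,0,-1]]}}

```text
time: 15.83
eef_pos: [0.5886, -0.1624, 0.0391]
tool_rot: [[0.963, 0.268, -0.002], [0.268, -0.963, 0.0], [-0.002, -0.001, -1.0]]
force: [-5.2, -0.7, 0.4]
gripper_width: 0.483
```

The plunger has made contact (-5 N) at travel 0.150, so the click should come near 0.162–0.164. Going on carefully.

Emit:
{"op": "jog_arm", "data": {"rows": [[0.001,0.0003,0,0,0,0,-1],[0.001,0.0003,0,0,0,0,-1],[0.001,0.0002,0,0,0,0,-1],[0.001,0.0003,0,0,0,0,-1],[0.001,0.0003,0,0,0,0,-1],[0.001,0.0003,0,0,0,0,-1],[0.001,0.0002,0,0,0,0,-1],[0,0,0,0,0,0,-1]]}}

```text
time: 16.5
eef_pos: [0.5953, -0.1606, 0.0391]
tool_rot: [[0.963, 0.268, -0.003], [0.268, -0.963, -0.0], [-0.003, -0.001, -1.0]]
force: [-6.9, -2.0, 2.5]
gripper_width: 0.478
```

Emit:
{"op": "jog_arm", "data": {"rows": [[0.0005,0.0001,0,0,0,0,-1],[0.0005,0.0002,0,0,0,0,-1],[0.0005,0.0001,0,0,0,0,-1],[0,0,0,0,0,0,-1],[0,0,0,0,0,0,-1],[0,0,0,0,0,0,-1],[0,0,0,0,0,0,-1],[0,0,0,0,0,0,-1]]}}

```text
time: 17.17
eef_pos: [0.5967, -0.1601, 0.0391]
tool_rot: [[0.963, 0.268, -0.003], [0.268, -0.963, 0.0], [-0.003, -0.001, -1.0]]
force: [-5.8, -1.6, 2.2]
gripper_width: 0.477
```

Run:
```python
from h import *
c=cam('wrist','w9.png');s=observe();print(s['eef_pos'],s['tool_rot'].round(4),s['force'],s['wrist_torque'],s['gripper_width'])
T=s['tool_rot'];print('travel from w7',(T.T@(s['eef_pos']-np.array([0.44388,-0.20336,0.03987]))).round(4))
g=cv2.cvtColor(cv2.imread('pics/w9.png'),cv2.COLOR_BGR2GRAY);print(g[265:280,345:352].mean(1).astype(int))
```

```text
[ 0.59670374 -0.16012691  0.03907283] [[ 9.634e-01  2.681e-01 -3.200e-03]
 [ 2.681e-01 -9.634e-01  1.000e-04]
 [-3.100e-03 -9.000e-04 -1.000e+00]] [-6.59864881 -2.88381498  2.91884561] [-0.39741696  1.18371072  0.06233647] 0.4803783421951046
travel from w7 [ 0.1588 -0.0007  0.0003]
[ 40  40  39  40  39  41  47  74 110 133 143 145 145 145 144]
```

Emit:
{"op": "jog_arm", "data": {"rows": [[0.0005,0.0001,0,0,0,0,-1],[0.0005,0.0002,0,0,0,0,-1],[0,0,0,0,0,0,-1],[0,0,0,0,0,0,-1],[0,0,0,0,0,0,-1],[0,0,0,0,0,0,-1],[0,0,0,0,0,0,-1],[0,0,0,0,0,0,-1]]}}

```text
time: 17.88
eef_pos: [0.5977, -0.1599, 0.0391]
tool_rot: [[0.963, 0.268, -0.003], [0.268, -0.963, 0.0], [-0.003, -0.001, -1.0]]
force: [-6.5, -2.2, 2.1]
gripper_width: 0.477
```

Emit:
{"op": "jog_arm", "data": {"rows": [[0.0005,0.0001,0,0,0,0,-1],[0.0005,0.0002,0,0,0,0,-1],[0,0,0,0,0,0,-1],[0,0,0,0,0,0,-1],[0,0,0,0,0,0,-1],[0,0,0,0,0,0,-1],[0,0,0,0,0,0,-1],[0,0,0,0,0,0,-1]]}}

```text
time: 18.55
eef_pos: [0.5986, -0.1596, 0.0391]
tool_rot: [[0.963, 0.268, -0.003], [0.268, -0.963, 0.0], [-0.003, -0.001, -1.0]]
force: [-7.6, -2.3, 1.6]
gripper_width: 0.478
```

Emit:
{"op": "jog_arm", "data": {"rows": [[0.0005,0.0001,0,0,0,0,-1],[0.0005,0.0002,0,0,0,0,-1],[0,0,0,0,0,0,-1],[0,0,0,0,0,0,-1],[0,0,0,0,0,0,-1],[0,0,0,0,0,0,-1],[0,0,0,0,0,0,-1],[0,0,0,0,0,0,-1]]}}

```text
time: 19.22
eef_pos: [0.5996, -0.1593, 0.0391]
tool_rot: [[0.963, 0.268, -0.003], [0.268, -0.963, 0.0], [-0.003, -0.001, -1.0]]
force: [-7.0, -2.5, 1.7]
gripper_width: 0.482
```

Emit:
{"op": "jog_arm", "data": {"rows": [[0.0005,0.0001,0,0,0,0,-1],[0.0004,0.0002,0,0,0,0,-1],[0,0,0,0,0,0,-1],[0,0,0,0,0,0,-1],[0,0,0,0,0,0,-1],[0,0,0,0,0,0,-1],[0,0,0,0,0,0,-1],[0,0,0,0,0,0,-1]]}}

```text
time: 19.88
eef_pos: [0.6005, -0.1591, 0.0391]
tool_rot: [[0.963, 0.268, -0.003], [0.268, -0.963, -0.0], [-0.003, -0.001, -1.0]]
force: [-6.1, -2.8, 2.5]
gripper_width: 0.481
```

```bash
cat > st.py <<'E'
from h import *
s=observe();T=s['tool_rot'];f=s['force'];print('f along',(T.T@f).round(1),'tq',s['wrist_torque'].round(2),'trav',(T.T@(s['eef_pos']-np.array([0.44388,-0.20336,0.03987]))).round(4),s['gripper_width'])
E
python3 st.py
```

```text
f along [-6.6  1.1 -2.5] tq [-0.46  1.24  0.04] trav [ 0.1628 -0.0007  0.0002] 0.4805319695376961
```

Emit:
{"op": "jog_arm", "data": {"rows": [[0.0005,0.0001,0,0,0,0,-1],[0.0005,0.0002,0,0,0,0,-1],[0,0,0,0,0,0,-1],[0,0,0,0,0,0,-1],[0,0,0,0,0,0,-1],[0,0,0,0,0,0,-1],[0,0,0,0,0,0,-1],[0,0,0,0,0,0,-1]]}}

```text
time: 20.55
eef_pos: [0.6015, -0.1587, 0.0388]
tool_rot: [[0.963, 0.268, -0.003], [0.268, -0.963, 0.0], [-0.003, -0.001, -1.0]]
force: [-5.6, -1.9, 0.4]
gripper_width: 0.479
```

```bash
python3 st.py
```

```text
f along [-5.9  0.3 -0.4] tq [-0.44  1.07  0.01] trav [ 0.1639 -0.0008  0.0005] 0.4787060272141648
```

Emit:
{"op": "jog_arm", "data": {"rows": [[0.0005,0.0001,0,0,0,0,-1],[0.0005,0.0002,0,0,0,0,-1],[0,0,0,0,0,0,-1],[0,0,0,0,0,0,-1],[0,0,0,0,0,0,-1],[0,0,0,0,0,0,-1],[0,0,0,0,0,0,-1],[0,0,0,0,0,0,-1]]}}

```text
time: 21.22
eef_pos: [0.6025, -0.1584, 0.0388]
tool_rot: [[0.963, 0.268, -0.003], [0.268, -0.963, 0.0], [-0.003, -0.001, -1.0]]
force: [-7.0, -3.4, 0.8]
gripper_width: 0.482
```

```bash
python3 st.py
```

```text
f along [-7.7  1.4 -0.8] tq [-0.45  1.08  0.03] trav [ 0.1649 -0.0008  0.0005] 0.4818217281353831
```

At travel ≈0.1635 the upward force fell by about 2 N and z dropped 0.3 mm. That looks like the tooth springing clear. To check, I'll ease back 2 mm: if the catch holds, the push disappears.

Emit:
{"op": "jog_arm", "data": {"rows": [[-0.0005,-0.0001,0,0,0,0,-1],[-0.0005,-0.0002,0,0,0,0,-1],[-0.0005,-0.0001,0,0,0,0,-1],[-0.0005,-0.0001,0,0,0,0,-1],[0,0,0,0,0,0,-1],[0,0,0,0,0,0,-1],[0,0,0,0,0,0,-1],[0,0,0,0,0,0,-1]]}}

```text
time: 21.88
eef_pos: [0.6007, -0.1589, 0.0388]
tool_rot: [[0.963, 0.268, -0.003], [0.268, -0.963, 0.0], [-0.003, -0.001, -1.0]]
force: [-6.1, -2.7, -0.1]
gripper_width: 0.475
```

```bash
python3 st.py
```

```text
f along [-6.6  1.   0.1] tq [-0.42  0.94  0.07] trav [ 0.163  -0.0008  0.0006] 0.4748518635648932
```

Emit:
{"op": "jog_arm", "data": {"rows": [[-0.0005,-0.0001,0,0,0,0,-1],[-0.0005,-0.0002,0,0,0,0,-1],[0,0,0,0,0,0,-1],[0,0,0,0,0,0,-1],[0,0,0,0,0,0,-1],[0,0,0,0,0,0,-1],[0,0,0,0,0,0,-1],[0,0,0,0,0,0,-1]]}}

```text
time: 22.55
eef_pos: [0.6006, -0.1589, 0.0391]
tool_rot: [[0.963, 0.268, -0.001], [0.268, -0.963, 0.0], [-0.001, -0.0, -1.0]]
force: [-2.8, -1.4, -6.3]
gripper_width: 0.476
```

```bash
python3 st.py
```

```text
f along [-3.   0.6  6.3] tq [-0.41  0.47  0.03] trav [ 0.1629 -0.0008  0.0007] 0.47567771189558566
```

It moved only 0.1 mm of the 1 mm commanded and the push fell, so the catch holds the pack. Letting go and lifting away.

Emit:
{"op": "jog_arm", "data": {"rows": [[0,0,0,0,0,0,-0.03],[0,0,0,0,0,0,0.1],[0,0,0,0,0,0,0.3],[0,0,0,0,0,0,0.5],[0,0,0,0,0,0,0.5],[0,0,0,0,0,0,0.5],[0,0,0,0,0,0,0.5],[0,0,0.005,0,0,0,0.5]]}}

```text
time: 23.22
eef_pos: [0.6005, -0.1587, 0.0438]
tool_rot: [[0.963, 0.268, -0.001], [0.268, -0.963, 0.001], [-0.001, -0.001, -1.0]]
force: [-0.4, 0.9, -0.1]
gripper_width: 0.754
```

Emit:
{"op": "jog_arm", "data": {"rows": [[0,0,0.01,0,0,0,0.5],[0,0,0.02,0,0,0,0.5],[0,0,0.03,0,0,0,0.5],[-0.01,0,0.03,0,0,0,0.5],[-0.02,0,0.03,0,0,0,0.5],[-0.02,0,0.02,0,0,0,0.5],[-0.02,0,0.02,0,0,0,0.5],[0,0,0,0,0,0,0.5]]}}

```text
time: 23.88
eef_pos: [0.5297, -0.1593, 0.2097]
tool_rot: [[0.964, 0.267, 0.006], [0.267, -0.964, -0.004], [0.005, 0.005, -1.0]]
force: [0.3, -1.1, -0.1]
gripper_width: 0.749
```

```bash
python3 st.py
python3 - <<'E'
from h import *
c=cam('wrist','w10.png');s=observe();print(s['eef_pos'],s['force'])
im=cv2.imread('pics/w10.png');cv2.imwrite('pics/w10b.png',cv2.resize(im,(800,600)))
E
```

```text
f along [-0.   1.2  0.1] tq [-0.04 -0.04 -0.03] trav [ 0.0953 -0.0186 -0.1695] 0.7485886761703027
[ 0.5305506  -0.15922009  0.2075579 ] [ 0.15562847  0.49131304 -1.15112098]
```

View pics/w10b.png

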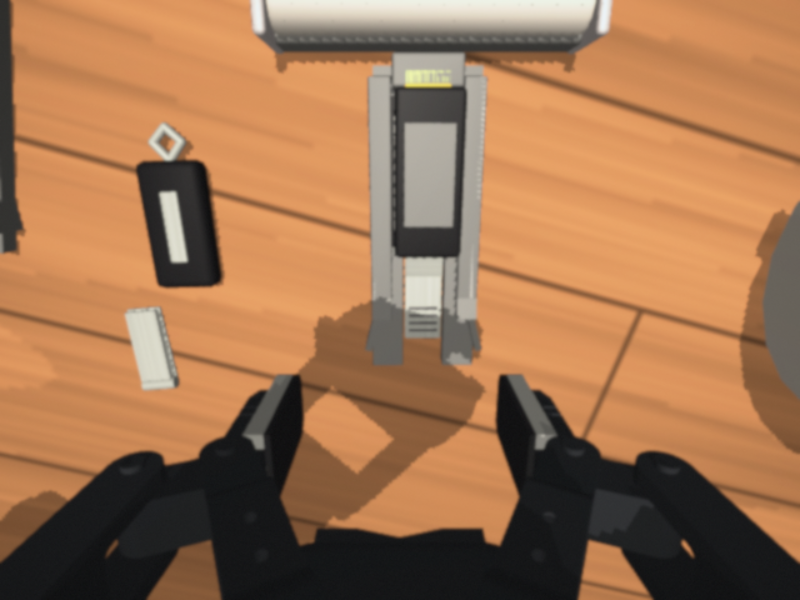

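The pack sits in the lamp at (396–466, 88–255). The yellow plunger behind it is nearly covered, and the tongue shows in front. Last measurement, then I hand in.

Run:
```python
from h import *
c=load('wrist')
q=np.mean([ray(c,(x*.8,y*.8),.064) for x,y in [(397,89),(465,89),(395,254),(461,255)]],0)
fr=np.mean([ray(c,(x*.8,y*.8),.014) for x,y in [(367,363),(475,363)]],0)
u=np.array([.9634,.268]);print(q,fr,'centre inside mouth',(q-fr)[:2]@u-.045)
finish_job()
```

```text
[ 0.59914976 -0.15917593  0.064     ] [ 0.45886326 -0.19743649  0.014     ] centre inside mouth 0.10040584064145423
the job is handed in; nothing more can be done
```

The battery pack is now in the lamp, held by the lamp's catch, and I have handed the job in; no verdict was reported. The whole job took about 24 s of the 58 s allowed.

- **Release and transfer:** I pressed the charger's catch until the plunger threw the pack free. I then drew it out straight, carried it over and slid it into the lamp.
- **The click:** The lamp's catch clicked at about 163.5 mm of the slide. The upward force dropped about 2 N and the gripper settled 0.3 mm. I went about 1 mm further and stopped; the push stayed at 6–8 N, with no sign of the end stop.
- **Holding check:** I eased back to test the catch. On the last 1 mm the pack moved only 0.1 mm and the push eased, so the catch is holding.
- **After letting go:** The last picture shows the pack's centre about 100 mm inside the mouth. I expected about 101 mm, which agrees within measuring error. The gripper is clear, with no notable force on it.

**Less clean points:**
- Setting the pack down on the lamp's porch gave a brief touch of about 22–25 N.
- I did not see the pack being thrown free in the pressing views; I worked it out from measurements, and the next picture confirmed it.
- I saw nothing else on the shelf out of place in the last view. I took no final overview of the whole shelf.

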